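# Snap the lid onto a junction box and keep it pressed home

### The arm

A 6-joint arm with a two-finger parallel gripper is mounted at the origin on a cart in front of the work surface, level with it; the furniture and walls round the work are solid. World frame = base frame: x ahead of the robot, y to its left, z up, the work surface at z = 0. Lengths are in mm, angles in degrees, forces in N, time in s.
With the tool pointing down it reaches from about 375 to 925 mm from the base axis. Payload 5.7 kg.
Tool frame: the origin (TCP) lies at the very end of the fingers, on their centre line; the grasp point (between the pads) lies 19 mm behind it; z points along the fingers, x is the direction in which the jaws open and shut, and the axes are right-handed (so a half turn about z gives the same grasp; the last joint's range is limited). The gripper opens to 88 mm and grips with 3 to 60 N. Pads are 20 mm wide; open, the fingers measure 115 mm over their backs; the gripper's body (75 mm by 178 mm) begins 61 mm behind the grasp point.
Start: joints at [-77.928, 20.558, 86.54, -0, 72.909, -6.595], TCP at [192.024, -568.409, 222.623] pointing down, gripper open.
Joint ranges: [-170.27, 170.27], [-57.76, 135], [12.27, 136.19], [-55.21, 235.2], [11.17, 155.16], [-170.74, 170.74]. Speed limits (degrees/s): [136.94, 136.94, 180, 180, 180, 180].

### API

Orientations are given as [roll, pitch, yaw] about the fixed x, y, z axes, in that order (R = Rz(yaw) Ry(pitch) Rx(roll)).
In Python, from bench import r gives the robot as it stands. Calls block until the motion is done:
- r.movep(position, orientation): joint-space move of the TCP to a pose.
- r.move_linear(position, rot=None, rate=150, threshold=None): straight line of the TCP; rot=None keeps the orientation; rate is the mean speed in mm/s. With threshold (N) it stops when the force on the tool has changed by that much, and returns True; else False.
- r.move_j(angles): joint-space move.
- r.move_gripper(opening, grip_force=None): finger opening in mm; grip_force is the grip in N (None keeps the last); returns when the fingers have stopped.
- r.wait(seconds).
- r.solve_ik(position, orientation): joint angles nearest the present ones, or None.
- r.grab_frame(name): name is "scene" or "top"; returns a dict with "img" (384x512x3 uint8, red, green, blue), "range_z" (384x512 float32, mm along the optical axis (not along the pixel's ray), 0 where there is no reading), "fx", "fy", "cx", "cy" (pixels), "extrinsics" (4x4, takes a point from world to camera coordinates). Camera axes: x right, y down, z forward; pixel columns grow to the right and rows downward; lengths in mm; the calibration is good to about 2 mm. A picture is of the moment at which its call begins.
A pose or a line that the arm cannot do raises r.PlanningError and nothing moves.
- r.close_job(): hands the job in, once; it reports no verdict.
Trained networks look in the newest picture that a camera, given by its name, has taken for a name from the list of things; names that differ only in an ending like _2 or _b are one class to them, and where a whole thing is asked for, a point or a joint stands for the part that bears it (a point fixed in the world has none). Each returns a list of dicts, best first, with "p" (0 to 1); they miss things now and then, are a little off and sometimes report something else, mostly with a low value. They report only what shows in the picture. A call takes as long as a camera call. They do not tell look-alikes from the thing itself.
- r.boxes_of(thing, camera): "point" ([row, column] in pixels, amid what is visible of it).
- r.silhouettes(thing, camera): "region" (384x512 bool, what is visible of it) and "point" ([row, column] in pixels, amid what is visible of it).
Readings, each from a call of its own:
- r.current_clock(): time.
- r.current_qpos(): joint angles.
- r.current_joint_vel(): joint speeds.
- r.current_tau(): joint torques, N m.
- r.current_position(): TCP position.
- r.current_tcp_rot(): TCP orientation.
- r.current_wrist_force(): force on the tool from outside, world axes, zero at the start.
- r.current_torque(): the same for the moment, N m.
- r.current_opening(): finger opening in mm.
Only numpy, scipy, OpenCV 4.12 (cv2) and the standard library are available. Lean on these libraries where they do the work, as an engineer would, in place of code of your own. Each camera call takes 0.05 s, during which the arm holds its last target.

### The job

The wiring in the grey junction box is done: close it up. Set the loose grey lid on the box, press it down until it snaps past the catches at both ends, and keep pressing it firmly against the gasket; finish while still pressing, without letting off. Leave the tools lying around undisturbed.

Things in the scene. Friction and masses are not known exactly. Their poses are not given: they have to be found in the camera images.
- junction_box: Open grey plastic box, 80 x 110 mm outside (its x, y), 45 high, walls 4, fixed on a 100 x 170 x 12 mm plywood board that is fixed to the bench. Origin: centre of the board's underside, on the bench; z up; rim 57 mm above it. Mid-way on each short end (+y, -y) stands a 24 mm wide sprung catch: round nose leaning in 67 mm above the origin, top at 78 mm. Same when turned half round
- lid: Loose grey lid, about 80 g, upright on the bench: plate 80 x 114 mm (its x, y), 6 thick; below it four round-ended pegs, 8 mm thick, 20 long, that drop inside the box's corners with 1.3 mm of play. Origin: centre, level with the pegs' lower ends; plate underside 20, plate top 26, grip block's top 48 mm above it. Goes on with its x, y along the box's x, y, either way round
- lid_grip (a point): centre of the top of the solid grip block in the middle of the lid: 26 x 56 mm (lid's x, y), 22 high. The lid's origin is 49 mm above the box's when it rests unsnapped on the catch noses; they give way at a push of 8 to 15 N, and about 5 mm lower the push suddenly drops. Snapped, it is about 39.5 mm above the box's origin; pressed hard on the gasket, 37.5
- box_mouth (a point): centre of the box's mouth, at rim height
- gasket (a joint): how far the rubber gasket on the box's rim is pressed down, m: 0 free, at most 0.0025; about 0.0007 under a snapped lid that nobody presses, 0.0015 at a push of 6 N, fully down at about 10 N (then the seat is hard; more push does no harm)
- catch_a (a joint): tilt of the catch at the box's +y end, rad: 0 upright (closed), about 0.06 when the lid's edge passes its nose; sprung towards 0
- catch_b (a joint): the same for the catch at the box's -y end
- tape_measure: yellow pocket tape measure, 40 x 80 x 66 mm, bystander; origin at the centre of its underside
- pliers: pliers with red handles, 48 x 181 x 15 mm, bystander; origin at the centre of its underside
- sanding_block: brown sanding block, 65 x 100 x 28 mm, bystander; origin at the centre of its underside
- marker_pen: white marker pen with a red cap, 17 x 135 x 16 mm, bystander; origin at the centre of its underside
Mind the look-alikes: they are no part of the job. What is shaped like the lid but pink is not meant.

How it is judged (in metres and radians):
On the way, in this order (a step that is already met when the one before it is completed fails the run):
1. the lid is lifted off the bench (height (world z) of lid above 0.03 m), for 0.1 s.
2. the lid is snapped down past both catches and lies level on the gasket (z of lid in the frame of junction_box below 0.0405 m and horizontal distance between lid and junction_box below 0.004 m and angle between lid's own z axis and vertical below 0.03 rad and value of joint each of catch_a, catch_b below 0.025 rad), for 0.1 s.
At the end, for the whole second after the job is handed in: Lid level on the box (within 4 mm of centre, 0.03 rad of level), both catches sprung back over its edges, and the robot still pressing through the last second: gasket pressed down over 1.3 mm (a push of about 6 N or more), fingers bearing on the lid with over 3 N (z of lid in the frame of junction_box below 0.0395 m and horizontal distance between lid and junction_box below 0.004 m and angle between lid's own z axis and vertical below 0.03 rad and angle between the y axis of lid and the y axis of junction_box, either way round below 0.08 rad and value of joint each of catch_a, catch_b below 0.025 rad and value of joint gasket above 0.0013 m and contact force between the fingers and lid above 3 N and linear speed of lid below 0.02 m/s); the arm keeps its last pose, push and grip.
It fails at once if a bystander tool was moved by more than 3 cm (distance of any of tape_measure, pliers, sanding_block, marker_pen from where it was at the start of the episode above 0.03 m).
It also fails if it takes over 48 s, if anything falls off the work surface, if the arm or the gripper's body presses on something with over 40 N, if the wrist force passes 120 N, or if a joint passes its speed limit or range.

## Working session

There is one attempt and no reset: what is moved stays moved. The work goes in short steps, each a Python script; the robot and the scene stay as the last script left them, time stands still between calls to the robot, and variables do not carry over. Pictures are saved under pics/ and viewed, and the job is handed in when it is done.

```bash
ls; mkdir -p pics; cat > h.py <<'E'
import numpy as np, cv2
from bench import r
def save(f,n): cv2.imwrite('pics/'+n,cv2.cvtColor(f['img'],cv2.COLOR_RGB2BGR))
def cloud(f):
    z=f['range_z'].astype(float); h,w=z.shape
    u,v=np.meshgrid(np.arange(w),np.arange(h))
    P=np.stack([(u-f['cx'])/f['fx']*z,(v-f['cy'])/f['fy']*z,z],-1)
    E=np.array(f['extrinsics']); 
    W=(P-E[:3,3])@E[:3,:3]
    W[z<=0]=np.nan
    return W
E
python3 - <<'E'
from h import *
for c in ['scene','top']:
    f=r.grab_frame(c); save(f,c+'0.png'); np.savez('pics/%s0.npz'%c,**f)
    W=cloud(f)
    for t in ['junction_box','lid','tape_measure','pliers']:
        for d in r.silhouettes(t,c):
            m=d['region']; print(c,t,round(d['p'],2),np.round(d['point']),m.sum(),np.nanmedian(W[m],0).round(), np.nanpercentile(W[m][:,2],[2,50,98]).round(), np.median(f['img'][m],0))
print(r.current_clock())
E
```

```text
pics
scene junction_box 0.57 [235. 221.] 1368 [ 497. -200.   20.] [ 4. 20. 70.] [88.  78.5 67. ]
scene lid 0.72 [160. 277.] 503 [538. 158.  26.] [17. 26. 49.] [113. 104.  98.]
scene tape_measure 0.71 [130. 312.] 264 [595. 335.  47.] [ 2. 47. 68.] [153. 121.  51.]
scene pliers 0.83 [177. 312.] 303 [680. 171.  10.] [-5. 10. 17.] [146.  92.  71.]
scene pliers 0.32 [165. 276.] 541 [537. 157.  26.] [ 3. 26. 49.] [113. 104.  98.]
top junction_box 0.67 [204. 322.] 2020 [ 491. -183.   17.] [ 0. 17. 73.] [121. 110.  94.]
top lid 0.94 [189. 199.] 1063 [533. 164.  27.] [ 2. 27. 50.] [122. 113. 110.]
top lid 0.64 [244. 220.] 1150 [369.  96.  27.] [22. 27. 50.] [164.  91. 103.]
top tape_measure 0.73 [170. 138.] 511 [584. 348.  54.] [ 4. 54. 67.] [164. 132.  59.]
top pliers 0.88 [139. 201.] 480 [682. 168.  11.] [-0. 11. 17.] [153.5  89.   75. ]
0.5
```

View pics/top0.png

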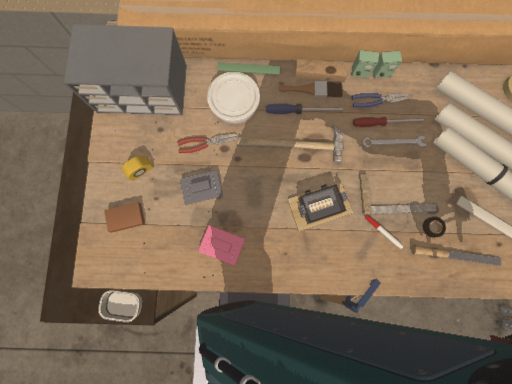

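View pics/scene0.png

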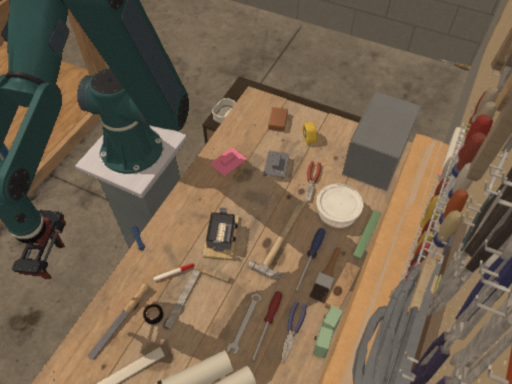

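The top view shows the grey lid at (189,199), the pink look-alike at (244,220) and the box at (204,322). The scene view shows the lid at (160,277) and the box at (235,221). Next I'll fit poses from the depth of both views.

```bash
cat > fit.py <<'E'
from h import *
def rect(P):
    (c,s,a)=cv2.minAreaRect(P[:,:2].astype(np.float32)); 
    return np.round(c,1),np.round(s,1),round(a,1)
if __name__=='__main__':
  for c in ['scene','top']:
    f=dict(np.load('pics/%s0.npz'%c)); W=cloud(f)
    def near(x,y,rad): return W[np.hypot(W[...,0]-x,W[...,1]-y)<rad]
    L=near(535,160,85); B=near(490,-190,110)
    print(c,'bench',np.nanmedian(near(450,-30,50)[:,2]))
    for n,P,lo,hi in [('grip',L,42,56),('plate',L,22,31),('lid',L,15,60),('board',B,7,17),('rim',B,52,62),('catch',B,64,85)]:
        Q=P[(P[:,2]>lo)&(P[:,2]<hi)]
        print(c,n,len(Q),np.mean(Q,0).round(1),np.median(Q[:,2]).round(1),rect(Q))
E
python3 fit.py
python3 - <<'E'
import cv2,numpy as np
a=cv2.imread('pics/top0.png'); 
A=np.hstack([cv2.resize(a[155:225,165:235],(390,390),interpolation=0),cv2.resize(a[165:235,285:355],(390,390),interpolation=0)])
cv2.imwrite('pics/crop1.png',A)
E
```

```text
scene bench -1.407081445540698
scene grip 83 [534.4 160.9  46.8] 46.9 (array([533.5, 163.3]), array([25.1, 56.2]), 15.3)
scene plate 329 [534.5 156.3  25.8] 25.6 (array([533.9, 162.1]), array([ 79.3, 119.3]), 15.7)
scene lid 527 [535.3 158.3  28.9] 26.0 (array([533.1, 163. ]), array([ 80.3, 121.2]), 15.6)
scene board 537 [ 501.1 -207.9   12.1] 12.3 (array([ 480.5, -183.4]), array([166.9, 199.4]), 2.2)
scene rim 152 [ 490.3 -182.7   57. ] 57.1 (array([ 491.4, -189.2]), array([ 81.1, 125.2]), 19.5)
scene catch 58 [ 486.1 -174.2   70.8] 70.1 (array([ 492.1, -186.4]), array([ 76. , 135.1]), 20.2)
top bench -0.20934612963000893
top grip 178 [534.3 164.   47.6] 47.8 (array([534.9, 164.3]), array([26.3, 55.7]), 14.6)
top plate 832 [533.7 163.4  26.1] 26.1 (array([535.3, 164.5]), array([ 80.9, 113.2]), 15.1)
top lid 1046 [533.6 163.4  29.9] 26.6 (array([535.3, 164.8]), array([ 80.8, 114.3]), 15.5)
top board 997 [ 484.5 -178.4   13.2] 13.2 (array([ 492.6, -186.2]), array([100., 170.]), 20.1)
top rim 197 [ 494.9 -191.6   58.7] 59.3 (array([ 490.9, -182.7]), array([ 79.8, 118.3]), 20.2)
top catch 76 [ 495.6 -196.6   73.1] 73.1 (array([ 493.8, -185.7]), array([ 63., 129.]), 2.7)
```

View pics/crop1.png

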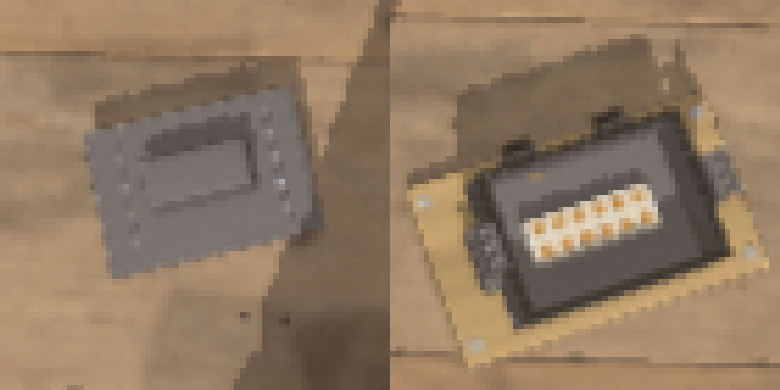

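```bash
cat > fit2.py <<'E'
from h import *
from scipy.optimize import minimize
def sd(P,p,hx,hy):
    a=np.radians(p[2]); d=P[:,:2]-p[:2]
    x=d@[np.cos(a),np.sin(a)]; y=d@[-np.sin(a),np.cos(a)]
    qx=abs(x)-hx; qy=abs(y)-hy
    return np.where((qx<0)&(qy<0),np.maximum(qx,qy),np.hypot(np.maximum(qx,0),np.maximum(qy,0)))
def fit(terms,p0):
    def loss(p):
        return sum((np.clip(s*sd(P,p,hx,hy),0,12)**1.0).sum() for P,hx,hy,s in terms)
    best=None
    for k in range(6):
        q=np.array(p0)+np.random.default_rng(k).normal(0,[2,2,1.5])
        m=minimize(loss,q,method='Nelder-Mead',options=dict(xatol=.01,fatol=.01,maxiter=2000,initial_simplex=[q,q+[3,0,0],q+[0,3,0],q+[0,0,3]]))
        if best is None or m.fun<best.fun: best=m
    return best
def run(f,lid0=(534.7,164,15.3),box0=(492.3,-186,20.2),top=True):
    W=cloud(f)
    def near(x,y,rad): return W[np.hypot(W[...,0]-x,W[...,1]-y)<rad]
    out={}
    if lid0 is not None:
        L=near(*lid0[:2],80); z=L[:,2]
        b=L[z<5]; pl=L[(z>22)&(z<31)]; g=L[z>43]
        T=[(pl,40,57,1),(g,13,28,1),(pl,13,28,-1)]
        if top: T.append((b,40,57,-1))
        m=fit(T,lid0); out['lid']=(m.x.round(2),round(m.fun,1))
    if box0 is not None:
        B=near(*box0[:2],110); z=B[:,2]
        bd=B[(z>8)&(z<17)]; bd=bd[sd(bd,box0,50,85)<6]
        T=[(bd,50,85,1)]
        if top: T.append((B[z<5],50,85,-1))
        m=fit(T,box0); out['board']=(m.x.round(2),round(m.fun,1))
        rim=B[(z>53)&(z<61)]
        m=fit([(rim,40,55,1),(rim,36,51,-1)],box0); out['rim']=(m.x.round(2),round(m.fun,1),len(rim))
    return out
if __name__=='__main__':
  for c in ['scene','top']:
    f=dict(np.load('pics/%s0.npz'%c))
    for k,v in run(f,top=(c=='top')).items(): print(c,k,v)
    # catches
    W=cloud(f); B=W[np.hypot(W[...,0]-492,W[...,1]+186)<85]; B=B[B[:,2]>63]
    a=np.radians(20.2); d=B[:,:2]-[492.3,-186]; y=d@[-np.sin(a),np.cos(a)]; x=d@[np.cos(a),np.sin(a)]
    for s in (1,-1):
        q=s*y>0; print(c,'catch',s,q.sum(),np.c_[x,y][q].min(0).round(1),np.c_[x,y][q].max(0).round(1), B[q][:,2].max().round(1))
E
python3 fit2.py
```

```text
scene lid (array([533.15, 163.22,  15.44]), np.float64(27.3))
scene board (array([ 491.38, -188.57,   19.94]), np.float64(7.4))
scene rim (array([ 491.31, -187.59,   20.3 ]), np.float64(106.7), 129)
scene catch 1 39 [-38.1   9.5] [37.8 67.3] 80.3
scene catch -1 28 [-39.3 -67.8] [ 37.7 -20.6] 80.5
top lid (array([536.04, 165.34,  15.04]), np.float64(89.9))
top board (array([ 492.78, -186.68,   20.04]), np.float64(3.3))
top rim (array([ 492.42, -186.07,   19.97]), np.float64(33.1), 154)
top catch 1 37 [-38.6  10.4] [37.9 65.2] 82.1
top catch -1 46 [-38.1 -66.4] [ 38.1 -17.2] 80.7
```

Both views agree to about 2 mm, and the heights match the text: plate 26, grip 47–48, rim 57–59. I'll grasp across the block's 56 mm side with the fingertips just above the plate, so they bear on it when pressing.

```bash
python3 - <<'E'
from h import *
for n,p,y0 in [('lid',[534.7,164.3,120],105.2),('box',[492,-187,150],110.05)]:
    for y in (y0,y0-180):
        s=r.solve_ik(p,[180,0,y]); print(n,y,None if s is None else np.round(s,1))
yaw=-74.8
try:
    r.movep([534.7,164.3,130],[180,0,yaw])
except r.PlanningError as e: print(e); raise
r.move_gripper(72,grip_force=30)
print(r.move_linear([534.7,164.3,42],rate=120,threshold=6), r.current_position(), r.current_clock())
for c in ['scene','top']:
    save(r.grab_frame(c),c+'1.png')
E
```

```text
lid 105.2 [ 10.   23.8  98.1  -0.   58.1 -95.2]
lid -74.8 [10.  23.8 98.1 -0.  58.1 84.8]
box 110.05 [ -28.3   19.2  100.5    0.    60.3 -138.4]
box -69.95 [-28.3  19.2 100.5  -0.   60.3  41.6]
False [535.22096026 164.41349312  42.47108357] 4.725
```

```bash
python3 - <<'E'
import cv2
a=cv2.imread('pics/scene1.png')[110:210,220:340]; cv2.imwrite('pics/crop2.png',cv2.resize(a,(720,600),interpolation=0))
E
```

```text
(no output)
```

View pics/crop2.png

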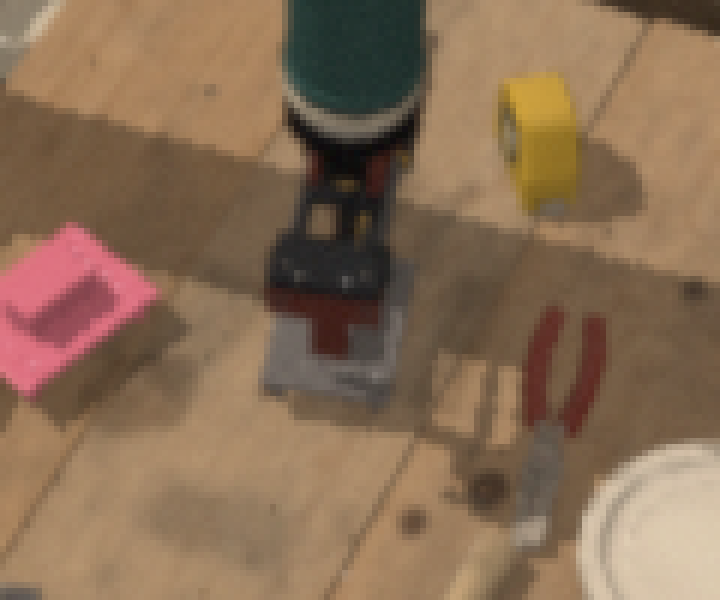

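The crop shows the fingers straddling the block on the grey lid, with the near finger at crop (330,330). The pink lid is clear to the left. Next: touch the plate, back off slightly, grip and lift.

```bash
python3 - <<'E'
from h import *
W=lambda: np.round(r.current_wrist_force(),2)
p0=[534.7,164.3]
print(W())
hit=r.move_linear(p0+[20],rate=15,threshold=4); z=r.current_position()[2]
print(hit,z,W(),r.current_clock())
if hit and 22<z<30:
    r.move_linear(p0+[z+0.8],rate=20)
    print('z',r.current_position(),W())
    r.move_gripper(40,grip_force=35); print('open',r.current_opening(),r.current_position(),W())
    r.move_linear(p0+[z+80],rate=100); r.wait(.2)
    print(r.current_opening(),r.current_position(),W(),r.current_clock())
    for c in ['scene','top']:
        f=r.grab_frame(c); save(f,c+'2.png'); np.savez('pics/%s2.npz'%c,**f)
E
python3 -c "
import cv2
a=cv2.imread('pics/scene2.png')[100:200,220:340]; cv2.imwrite('pics/crop3.png',cv2.resize(a,(720,600),interpolation=0))"
```

```text
[ 0.12 -0.25 -0.99]
True 26.077187539852677 [0.7  0.44 5.54] 5.8333
z [534.70682118 164.31023673  26.7854578 ] [-0.16  0.27 -0.54]
open 55.709863096929936 [534.52443343 164.27905122  26.73013019] [ 0.2  -0.07 -0.84]
55.86374837361361 [534.18775677 164.19774836 105.35348448] [ 0.11  0.14 -0.55] 7.625
```

View pics/crop3.png

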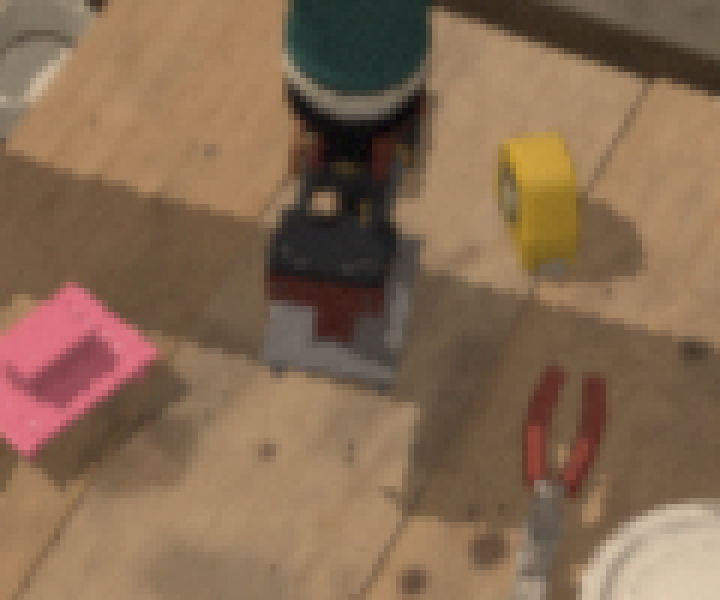

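The crop shows the lid in the fingers, level and clear of the bench (opening 55.8, block 56). Next I'll carry it over the box and check it there.

```bash
python3 - <<'E'
from h import *
r.movep([492,-187,150],[180,0,-69.95])
print(r.current_position(),r.current_tcp_rot(),r.current_clock())
r.move_linear([492,-187,104],rate=80); r.wait(.2)
print(r.current_position(),r.current_tcp_rot(),r.current_opening(),r.current_wrist_force(),r.current_clock())
for c in ['scene','top']:
    f=r.grab_frame(c); save(f,c+'3.png'); np.savez('pics/%s3.npz'%c,**f)
    a=cv2.cvtColor(f['img'],cv2.COLOR_RGB2BGR)
    a=a[185:275,165:275] if c=='scene' else a[160:250,270:380]
    cv2.imwrite('pics/crop4%s.png'%c,cv2.resize(a,(660,540),interpolation=0))
E
```

```text
[ 492.15765554 -186.20154603  149.87292324] [-1.79993696e+02  2.86141318e-02 -6.99282565e+01] 9.0667
[ 492.42807007 -187.23405437  104.55324789] [-1.79956363e+02 -4.97366115e-02 -6.99513014e+01] 55.90151526247091 [-1.21662137 -0.01030968 -0.08791517] 9.9917
```

View pics/crop4scene.png

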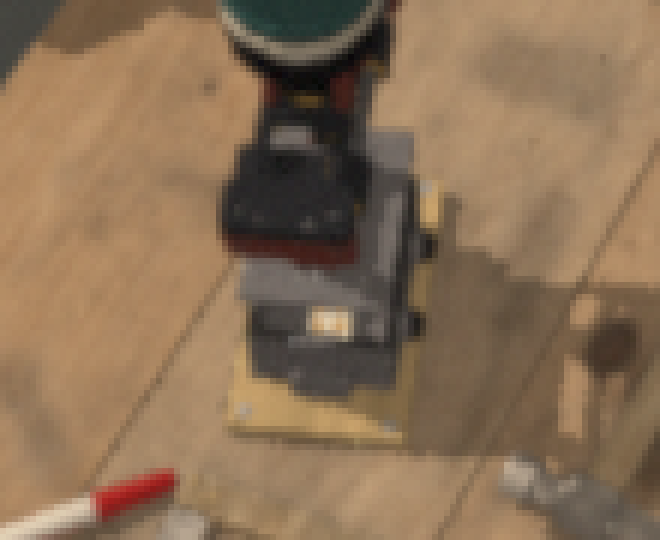

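View pics/crop4top.png

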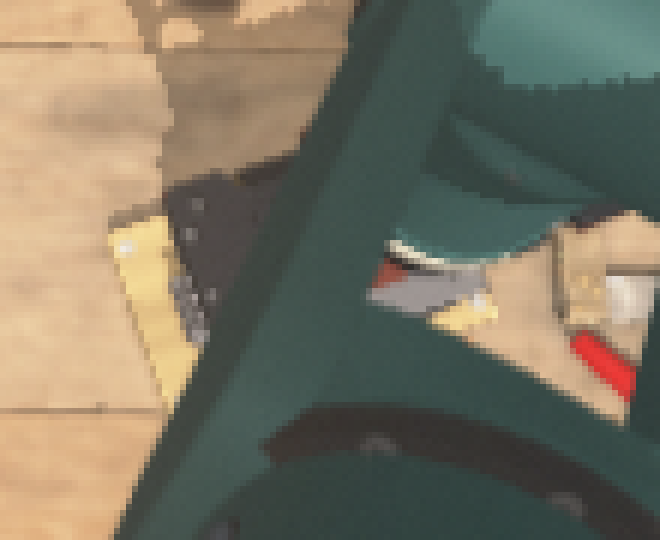

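The scene crop shows the lid level over the box and square to it; the top view is mostly covered by the arm. I'll fit the held lid's plate in the same scene view that measured the box.

```bash
python3 - <<'E'
from fit2 import *
for c,b in [('scene',(491.35,-188.1)),('top',(492.6,-186.4))]:
    f=dict(np.load(f'pics/{c}3.npz')); W=cloud(f)
    B=W[np.hypot(W[...,0]-492,W[...,1]+187)<85]; z=B[:,2]
    pl=B[(z>98)&(z<108)]; pl=pl[sd(pl,(492,-187,20),40,57)<6]
    a=np.radians(20.05); d=pl[:,:2]-np.array(b); x=d@[np.cos(a),np.sin(a)]; y=d@[-np.sin(a),np.cos(a)]
    print(c,len(pl),np.median(pl[:,2]),'x',np.percentile(x,[0,2,98,100]).round(1),'y',np.percentile(y,[0,2,98,100]).round(1))
    z0=np.c_[np.ones(len(x)),x,y]; print(np.linalg.lstsq(z0,pl[:,2],rcond=None)[0])
E
```

```text
scene 331 102.930430292426 x [-40.1 -36.4  39.6  40.1] y [-60.1 -57.2  52.4  57.1]
[ 1.02896217e+02  2.34015627e-03 -6.51341090e-03]
top 92 103.36295538459044 x [-40.  -39.8 -24.  -23.9] y [-57.2 -56.   -7.7  -4.8]
[ 1.04537825e+02  3.68913623e-02 -2.19709230e-03]
```

The lid's edges lie at ±40 in x and ±57 in y about the box centre, so it is centred. I'll lower it until it touches; resting on the noses should give TCP z ≈ 75.8, pegs on the rim ≈ 83.7.

```bash
python3 - <<'E'
from h import *
r.move_linear([492,-187,86],rate=40); r.wait(.1)
print(r.current_position(),r.current_wrist_force())
h=r.move_linear([492,-187,72],rate=15,threshold=4)
print(h,r.current_position(),r.current_tcp_rot(),r.current_wrist_force(),r.current_torque(),r.current_opening(),r.current_clock())
E
```

```text
[ 492.15141958 -187.0619432    86.08821404] [-0.02240204 -0.33239938 -0.53127993]
True [ 491.65095931 -186.54065961   75.52911909] [ 1.79974676e+02  6.16679485e-02 -6.99585286e+01] [0.1954612  0.84292428 2.5671308 ] [ 0.21098378 -0.04527062 -0.00539364] 55.35739037431045 11.4667
```

Contact came at 75.5, so the lid rests on the catch noses. Now I'll press in small steps, logging force.

```bash
python3 - <<'E'
from h import *
for z in [74,73,72,71,70,69,68,67,66,65.5,65,64.5,64,63.5,63,62.5,62,61.5]:
    r.move_linear([492,-187,z],rate=20); r.wait(.05)
    p=r.current_position(); F=np.round(r.current_wrist_force(),1)
    print(z,np.round(p,1),F,np.round(r.current_torque(),2))
    if F[2]>(35 if z>66 else 18): break
r.wait(.5)
print(np.round(r.current_position(),2),r.current_tcp_rot(),np.round(r.current_wrist_force(),1),np.round(r.current_torque(),2),r.current_opening(),r.current_clock())
f=r.grab_frame('scene'); save(f,'scene4.png'); np.savez('pics/scene4.npz',**f)
cv2.imwrite('pics/crop5.png',cv2.resize(cv2.cvtColor(f['img'],cv2.COLOR_RGB2BGR)[195:275,170:270],(750,600),interpolation=0))
E
```

```text
74 [ 492.3 -186.9   74.3] [-0.5  2.6  3.5] [0.45 0.02 0.03]
73 [ 492.4 -186.9   73.4] [-0.2  1.7  5.5] [ 0.29 -0.03 -0.01]
72 [ 492.3 -186.9   72.3] [0.8 1.8 5.4] [ 0.39 -0.14  0.01]
71 [ 492.1 -186.9   70.9] [1.4 2.5 2.6] [ 0.37 -0.29  0.02]
70 [ 491.8 -186.9   69.6] [ 1.7  1.6 -2.7] [ 0.34 -0.27 -0.  ]
69 [ 491.6 -186.9   68.6] [ 1.9  0.4 -5.1] [ 0.22 -0.2   0.  ]
68 [ 491.5 -186.9   67.6] [ 0.3  0.8 -7.1] [ 0.15 -0.03  0.03]
67 [ 491.7 -186.9   66.8] [-0.2  0.2 -6.7] [0.04 0.05 0.  ]
66 [ 491.7 -186.9   66.1] [-1.8  0.6 -1.9] [0.26 0.31 0.02]
65.5 [ 491.9 -187.    65.7] [-3.4  2.3  3.8] [ 0.26  0.52 -0.05]
65 [ 492.3 -187.2   65.3] [-2.1  2.5  4.2] [ 0.31  0.48 -0.03]
64.5 [ 492.4 -187.3   65. ] [-3.5  0.8  6.7] [ 0.23  0.58 -0.  ]
64 [ 492.4 -187.3   64.6] [-2.7  1.8  7.5] [0.27 0.61 0.  ]
63.5 [ 492.4 -187.3   64.3] [-3.3  2.6 10.1] [ 0.36  0.7  -0.02]
63 [ 492.4 -187.3   64.2] [-5.2  2.1 13.1] [ 0.43  0.82 -0.06]
62.5 [ 492.5 -187.3   64.1] [-5.8  3.2 18.4] [0.65 1.04 0.  ]
[ 492.42 -187.25   64.13] [ 1.79994702e+02  1.06830734e-02 -6.99461134e+01] [-5.2  2.9 19.4] [ 0.59  1.11 -0.03] 55.79482985525303 16.7667
```

View pics/crop5.png

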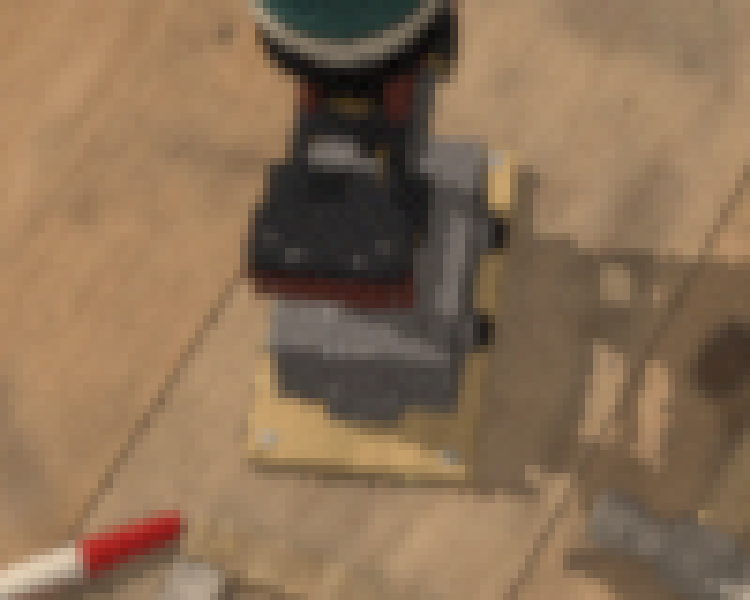

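The crop shows the lid seated flush on the box, with the near catch at crop (365,400) over its edge. The force fell off past 71 and turned to a pull, then rose into a hard seat at TCP 64.1. One level/centre check before handing in.

```bash
python3 - <<'E'
from fit2 import *
f=dict(np.load('pics/scene4.npz')); W=cloud(f)
B=W[np.hypot(W[...,0]-491.35,W[...,1]+188.1)<85]; z=B[:,2]
a=np.radians(20.05); d=B[:,:2]-[491.35,-188.1]; x=d@[np.cos(a),np.sin(a)]; y=d@[-np.sin(a),np.cos(a)]
m=(z>59)&(z<68)&(abs(x)<42)&(abs(y)<52)
c,res,_,_=np.linalg.lstsq(np.c_[np.ones(m.sum()),x[m],y[m]],z[m],rcond=None); print(m.sum(),c,np.median(z[m]),np.percentile(x[m],[0,2,98,100]).round(1))
k=(z>60)&(z<85)&(abs(x)<13)&(abs(y)>50); print(np.c_[x,y,z][k].round(1)[:12], k.sum())
print(r.current_wrist_force(),r.current_clock())
E
```

```text
241 [ 6.29535758e+01 -2.85215344e-03  4.30553083e-03] 62.94265590489447 [-40.2 -36.4  39.3  40.1]
[[  6.1  57.8  66.2]
 [ -7.5 -50.2  64.1]
 [ -9.9 -54.8  65.3]
 [ -6.  -57.1  70.1]
 [ -3.5 -54.2  65.5]
 [  0.8 -57.9  72.8]
 [  3.8 -57.1  71.9]
 [  6.3 -54.   66.9]
 [  9.1 -52.5  64.8]
 [-11.4 -62.4  72. ]
 [ -7.6 -64.5  76.3]
 [ -4.6 -63.5  75.1]] 27
[-6.22769276  2.06707182 19.20671403] 16.8167
```

```bash
python3 - <<'E'
from h import *
print(r.current_wrist_force(),r.current_position()); r.close_job()
E
```

```text
[-6.22769276  2.06707182 19.20671403] [ 492.42844876 -187.23562827   64.13172961]
the job is handed in; nothing more can be done
```

I set the grey lid on the box, pressed it past both catches and handed the job in with the arm still pressing at about 19 N; no verdict is reported.

- **Placing:** I gripped the lid across its block and lowered it until it rested on the catch noses at TCP z 75.5, against 75.8 expected. The push then dropped suddenly at about 71 and rose into a hard seat at 64.1, which puts the lid about 37.4 mm above the box's origin.
- **Last checks:** The scene camera showed the plate level to about 0.005 rad and centred on the box in x. The catch at the box's -y end stood over the lid's edge.
- **Less certain:**
  - The far catch was mostly hidden, so its closing is inferred from the force drop, the seat height and the level plate.
  - The two cameras disagreed by 1–3 mm on where the box and lid stood, so I used their mean.
  - A sideways force of about 6 N remained at the wrist.
- **Tools:** I passed only above the loose tools and saw no contact, but I did not re-measure their positions. The run took about 17 s of the 48 s allowed.

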